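Open the roller press by one turn of its hand wheel

TASK

The next print goes on thicker board: open the roller press by exactly one full turn of the hand wheel on top of it, anticlockwise seen from above. Keep the fingers shut and push the wheel round by its upright handle, without gripping it, until the handle is back where it started; then come clear. Leave everything else on the press and the bench where it is.

Things in the scene. Friction and masses are not known exactly. Their poses are not given: they have to be found in the camera images.
- wheel_centre (a point): point on the hand wheel's upright axis, level with the top of its rim and the foot of the handle. The wheel is on top of the beam of a bench-top roller press, about 246 mm above the bench; it lies level, grey, 194 mm across its rim (rim bar 18 mm thick), with three spokes and a 44 mm hub that ends 1 mm above this point (its screw head 5 mm above). It stays at this height. Axes are those of the press
- handle: the wheel's only handle: an upright round handle of light wood, 20 mm across and 62 mm tall, standing on the rim at the end of one spoke and free to revolve about its own pin, 88 mm from the wheel's axis. Origin: centre of its foot, on top of the rim; z up; its top is 62 mm above the origin. Nothing within 100 mm of the wheel's axis stands higher than the rim except the handle and the screw head
- handwheel (a joint): turn of the hand wheel in rad, growing anticlockwise seen from above (which raises the upper roller, 5 mm a turn). It starts anywhere between about -1.5 and 1.5; one full turn adds 6.283. No end stops within two turns. About 0.28 N m of friction (about 3 N at the handle, 2 N more at 1 rad/s): it stops when it is no longer pushed and stays where left
- press: roller press for mounting prints: 480 mm wide along y between white end housings, 185 mm high at the housings, aluminium top beam (80 mm deep) at 215 mm, grey infeed table to -x, feed crank low on its left (+y) end, fixed to the bench. Origin: centre of its underside, right below the wheel's axis; x points from infeed to outfeed, z up
- masking_roll: narrow roll of pale masking tape, 56 mm across, 18 mm high, lying flat on top of the press's right end housing; bystander; origin: centre of its underside
- brayer: hand roller (80 mm black rubber roller, wooden handle, 150 mm long, 32 mm high) lying on the press's infeed table in front of the rollers; bystander; origin: under the centre of its rubber roller
- brown_roll: wide roll of brown tape, 100 mm across, 48 mm high, lying flat on the bench beside the right end of the press; bystander; origin: centre of its underside
- glue: yellow glue bottle, 52 mm across, 150 mm high, standing on the bench beside the right end of the press; bystander; origin: centre of its underside
- screwdriver: screwdriver, 190 mm long, lying crosswise on the press's outfeed table; bystander; origin at its middle
- clamp: small red plastic bar clamp, 120 x 68 x 14 mm, lying on the bench beside the left end of the press; bystander; origin under its bar

How it is judged:
By the outcome, as a careful person would: the job done as asked, in the order asked, and still so for the second after the job is handed in, with the robot touching nothing.
It also fails if it takes over 64 s, if anything falls off the work surface, if the arm or the gripper's body presses on something with over 40 N, if the wrist force passes 120 N, or if a joint passes its speed limit or range.

ROBOT

A 6-joint arm with a two-finger parallel gripper is mounted at the origin on the work surface. World frame = base frame: x ahead of the robot, y to its left, z up, the work surface at z = 0. Lengths are in mm, angles in degrees, forces in N, time in s.
With the tool pointing down it reaches from about 350 to 850 mm from the base axis. Payload 8.1 kg.
Tool frame: the origin (TCP) lies midway between the tips of the shut fingers; the grasp point (between the pads) lies 19 mm behind it (r.grasp_offset is the distance from the TCP to the grasp point, in mm); z points along the fingers, x is the direction in which the jaws open and shut, and the axes are right-handed (so a half turn about z gives the same grasp; the last joint's range is limited). The gripper opens to 85 mm and grips with 20 to 120 N. Pads are 22 mm wide; open, the fingers measure 114 mm over their backs; the gripper's body (76 mm by 85 mm) begins 54 mm behind the grasp point. The pads swing forward as they close: fully open they stand 13 mm farther back than shut.
Start: joints at [60.023, 7.471, 85.268, -0, 87.261, -4.893], TCP at [254.349, 543.426, 208.292] pointing down, gripper open.
Joint ranges: [-169.43, 169.43], [-51.17, 129.36], [1.28, 143.12], [-76.62, 256.62], [0, 156.53], [-152.29, 152.29]. Speed limits (degrees/s): [136.94, 136.94, 159.86, 180, 180, 180].

INTERFACE

Orientations are given as [roll, pitch, yaw] about the fixed x, y, z axes, in that order (R = Rz(yaw) Ry(pitch) Rx(roll)).
In Python, from bench import r, optics, hand_in gives the robot as it stands.
- The arm moves only by the shell command python3 -m pendant 'ROWS' [FORCE]. ROWS is JSON, a list of rows, each a list of 5 numbers: the opening, from 0 (shut) to 1 (fully open), then the shift along the tool's x, y, z in mm, then the turn about the tool's z in degrees. A call has 1 to 10 rows; each row shifts and turns the commanded pose from where the row before left it, along the tool's axes as they then stand; what a row does not reach is not made up. A row lasts 1/10 s, in which the tool goes at most 50 mm and 8.59 degrees, less where a joint would pass 70% of its speed; a pose out of reach is approached as far as the arm can. A call with a gripper value outside its range is refused whole. The fingers move at their own pace and stop on an object; FORCE is the grip in N (left out, the last holds). Time passes only in rows, so rows that do not move let the fingers close. It gives the time, the measured TCP pose, the force and the opening at its end, in the units of the state.
- r.sense(): the state, without advancing time (a new reading comes with each control period).
- optics.snapshot(name): name is "scene" or "top" or "wrist"; returns (picture, depth): 400x640x3 uint8, blue, green, red; 400x640 float32, mm along the optical axis (not along the pixel's ray), 0 where there is no reading.
- optics.camera_params(name): a dict with "camera_matrix" (3x3 intrinsics, pixels), "eye" and "orientation" of the camera in the world. Camera axes: x right, y down, z forward; pixel columns grow to the right and rows downward; lengths in mm; the calibration is good to about 2 mm. A picture is of the moment at which its call begins: read the wrist's pose just before it. camera_params takes no time and is no camera call; for the wrist camera it gives the pose at the moment of the call.
- hand_in(): hands the job in, once; it reports no verdict.
Trained networks look in the newest picture that a camera, given by its name, has taken for a name from the list of things; names that differ only in an ending like _2 or _b are one class to them, and where a whole thing is asked for, a point or a joint stands for the part that bears it (a point fixed in the world has none). Each returns a list of dicts, best first, with "score" (0 to 1); they miss things now and then, are a little off and sometimes report something else, mostly with a low value. They report only what shows in the picture. A call takes as long as a camera call.
- optics.search_frame(camera, query): "at" ([x, y, z] in mm, in world coordinates, good to about 4 mm: the middle of the surface that is visible of it).
The state is a dict: "time": time; "joint_pos": joint angles; "qd": joint speeds; "joint_efforts": joint torques, N m; "tool_pos": TCP position; "tcp_rot": TCP orientation; "ft_force": force on the tool from outside, world axes, zero at the start; "wrist_torque": the same for the moment, N m; "finger_gap": finger opening in mm.
Only numpy, scipy, OpenCV 4.12 (cv2) and the standard library are available. Lean on these libraries where they do the work, as an engineer would, in place of code of your own. Each camera call takes 0.05 s, during which the arm holds its last target. There are 200 camera calls.

## Working session

There is one attempt and no reset: what is moved stays moved. The work goes in short steps, Python scripts to look and compute and a shell command to move; the robot and the scene stay as the last step left them, time stands still between calls to the robot, and variables do not carry over. Pictures are saved under pics/ and viewed, about 8 in all and at most 12, crops included, and the job is handed in when it is done.

```bash
mkdir -p pics; ls
cat > h.py <<'E'
import numpy as np, cv2
from bench import r, optics, hand_in
def pts(name,d):
    p=optics.camera_params(name); return p
E
python3 - <<'E'
from h import *
s=r.sense(); print(s)
for c in ["scene","top"]:
    im,d=optics.snapshot(c); cv2.imwrite(f"pics/{c}0.png",im); np.save(f"{c}0.npy",d)
    p=optics.camera_params(c); print(c,p)
    for q in ["wheel_centre","handle","handwheel","press","masking_roll","glue","brayer"]:
        print(q,[(np.round(x["at"],0).tolist(),round(x["score"],2)) for x in optics.search_frame(c,q)[:2]])
E
```

```text
pics
{'time': 0.0, 'joint_pos': array([ 6.00252245e+01,  7.51706722e+00,  8.53335744e+01, -1.26846741e-03,
        8.72617095e+01, -4.89529554e+00]), 'qd': array([ 0.01894285, -0.08744208,  0.05337773,  0.03883635,  0.01475819,
        0.09143138]), 'joint_efforts': array([ 1.42735091e-03, -5.69388664e+01, -5.00561357e+01,  1.48364311e-04,
        1.41352729e-02, -3.65545111e-05]), 'tool_pos': array([254.0166823 , 542.87845341, 207.18290503]), 'tcp_rot': array([-1.79991675e+02,  1.12049390e-01,  6.49205900e+01]), 'ft_force': array([ 0.39382271, -0.51873222, -0.44841805]), 'wrist_torque': array([0.04054919, 0.00887368, 0.05363096]), 'finger_gap': 85.04487157076477}
scene {'camera_matrix': array([[501.71772078,   0.        , 320.67252701],
       [  0.        , 501.71772078, 194.87781163],
       [  0.        ,   0.        ,   1.        ]]), 'eye': array([1432.7189838 ,  314.02963522, 1168.17968189]), 'orientation': array([-138.40785187,   -0.1737161 ,  107.73595983])}
wheel_centre [([564.0, 60.0, 125.0], 0.57)]
handle [([464.0, 102.0, 290.0], 0.73), ([424.0, -302.0, 46.0], 0.44)]
handwheel [([525.0, 43.0, 245.0], 0.7), ([582.0, 365.0, 8.0], 0.28)]
press [([561.0, 56.0, 126.0], 0.93)]
masking_roll [([442.0, -178.0, 204.0], 0.45)]
glue [([608.0, -252.0, 82.0], 0.76)]
brayer [([526.0, 45.0, 246.0], 0.37)]
top {'camera_matrix': array([[394.72177241,   0.        , 320.45465884],
       [  0.        , 394.72177241, 198.38839583],
       [  0.        ,   0.        ,   1.        ]]), 'eye': array([ 417.9787452 ,   39.01962859, 1094.6890945 ]), 'orientation': array([-170.38064668,   -0.18872349,  -90.74649233])}
wheel_centre [([492.0, 44.0, 82.0], 0.84)]
handle [([456.0, 99.0, 306.0], 0.66)]
handwheel [([515.0, 43.0, 244.0], 0.67)]
press [([495.0, 45.0, 84.0], 0.76)]
masking_roll [([451.0, -176.0, 198.0], 0.77), ([415.0, -286.0, 50.0], 0.52)]
glue [([590.0, -246.0, 103.0], 0.72)]
brayer [([400.0, 25.0, 100.0], 0.95)]
```

```bash
cat > h.py <<'E'
import numpy as np, cv2
from scipy.spatial.transform import Rotation as Ro
from scipy.optimize import least_squares
from bench import r, optics, hand_in
def cloud(name,d):
    p=optics.camera_params(name); K=p["camera_matrix"]
    v,u=np.nonzero(d>0); z=d[v,u]
    c=np.c_[(u-K[0,2])*z/K[0,0],(v-K[1,2])*z/K[1,1],z]
    return c@Ro.from_euler("xyz",p["orientation"],degrees=True).as_matrix().T+p["eye"]
def wheel(P,c0=(518,43)):
    w=P[(abs(P[:,2]-243)<9)&(np.hypot(P[:,0]-c0[0],P[:,1]-c0[1])<125)]
    c=np.array(c0,float)
    for _ in range(5):
        q=w[abs(np.hypot(*(w[:,:2]-c).T)-88)<15]
        c=least_squares(lambda c:np.hypot(*(q[:,:2]-c).T)-88,c,loss="soft_l1",f_scale=3).x
    h=P[(P[:,2]>262)&(P[:,2]<315)&(np.hypot(*(P[:,:2]-c).T)<115)]
    t=h[h[:,2]>np.percentile(h[:,2],95)-6]
    return c,len(q),np.median(q[:,2]),h.mean(0),t.mean(0),len(h)
E
python3 - <<'E'
from h import *
for c in ["scene","top"]:
    P=cloud(c,np.load(f"{c}0.npy")); print(c,[np.round(x,1) for x in wheel(P)])
a=cv2.imread("pics/scene0.png");b=cv2.imread("pics/top0.png")
cv2.imwrite("pics/both.png",np.vstack([a[40:340],b[50:350]]))
E
```

```text
scene [array([526.5,  36.8]), np.int64(1197), np.float64(244.5), array([465.2,  99.4, 290.7]), array([462.1,  98.3, 307.6]), np.int64(117)]
top [array([520.2,  37. ]), np.int64(2029), np.float64(243.0), array([458.4,  98.4, 302.4]), array([459.3,  99. , 305.8]), np.int64(92)]
```

View pics/both.png

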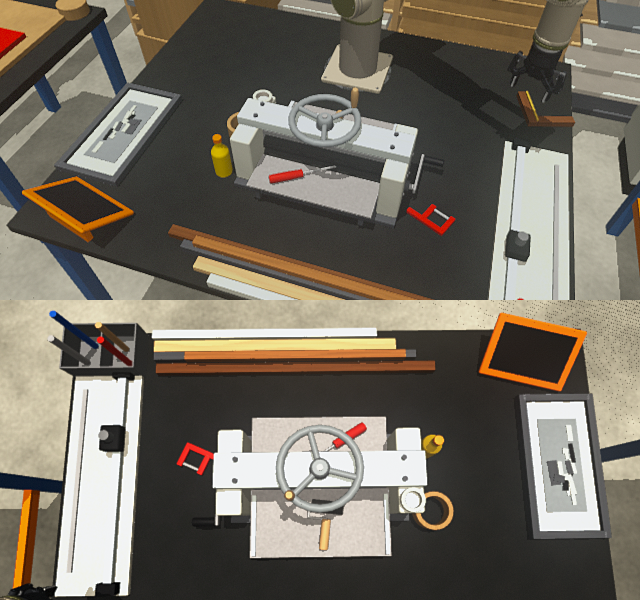

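The pictures show the wheel over the beam: in the top view its hub is at about (319, 217) and its handle at about (289, 245). In the scene view the handle is on the far left of the rim. The handle bears about 135° from the wheel's centre, so I'll come down on its clockwise side with shut fingers.

```bash
python3 -m pendant '[[0,0,0,-46,0],[0,0,0,-46,0],[0,0,0,-46,0],[0,-22,34,0,0],[0,-22,34,0,0],[0,-22,34,0,0],[0,-22,34,0,0],[0,-22,34,0,0],[0,-22,34,0,0],[0,-22,34,0,0]]'
python3 -m pendant '[[0,-22,34,0,0],[0,-22,34,0,0],[0,-22,34,0,0],[0,-22,34,0,0],[0,-22,34,0,0],[0,0,0,0,5],[0,0,0,0,5],[0,0,0,0,5],[0,0,0,0,5],[0,0,0,0,0]]'
python3 - <<'E'
from h import *
s=r.sense(); print(s["tool_pos"],s["tcp_rot"],s["joint_pos"],s["finger_gap"])
im,d=optics.snapshot("wrist"); cv2.imwrite("pics/w1.png",im); P=cloud("wrist",d)
try: print([np.round(x,1) for x in wheel(P,(522,37))])
except Exception as e: print(e)
for q in ["handle","wheel_centre"]: print(q,[(np.round(x["at"],0).tolist(),round(x["score"],2)) for x in optics.search_frame("wrist",q)[:2]])
E
```

```text
time: 1.8
tool_pos: [405.2, 301.6, 346.5]
tcp_rot: [180.0, -0.0, 64.9]
ft_force: [1.0, 0.1, -0.5]
finger_gap: 0.2
time: 2.8
tool_pos: [512.0, 131.3, 346.4]
tcp_rot: [180.0, -0.0, 44.8]
ft_force: [-0.8, 0.9, 1.0]
finger_gap: 0.1
[511.99190252 131.26635922 346.37709806] [ 1.79993085e+02 -8.52725060e-03  4.48263416e+01] [ 8.82151791e+00 -4.46659491e+00  8.31596389e+01 -5.92502761e-04
  1.01295993e+02 -3.60049393e+01] 0.13229322486092504
[array([524.1,  38.7]), np.int64(8247), np.float64(244.5), array([461. , 102. , 297.6]), array([461.1,  99.1, 307. ]), np.int64(1289)]
handle [([457.0, 103.0, 301.0], 0.9)]
wheel_centre [([484.0, 112.0, 187.0], 0.97)]
```

View pics/w1.png

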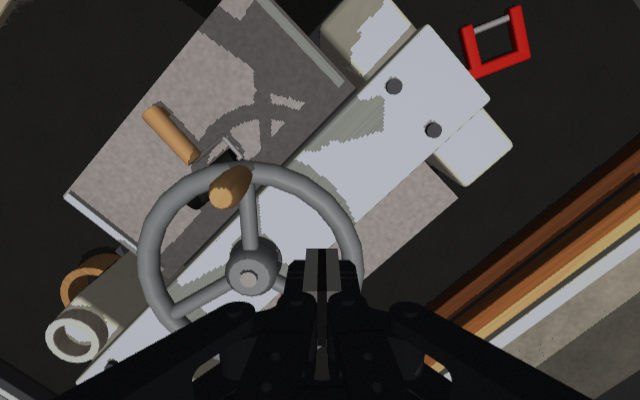

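```bash
cat > rows.py <<'E'
import numpy as np,sys
# a0, step deg, n, optional current x y
a0,st,n=map(float,sys.argv[1:4]); C=np.array([523.5,38.0]); y=np.radians(44.9)
T=np.array([[np.cos(y),np.sin(y)],[np.sin(y),-np.cos(y)]])
a=np.radians(a0+st*np.arange(n+1)); p=C+88*np.c_[np.cos(a),np.sin(a)]
if len(sys.argv)>4: p[0]=list(map(float,sys.argv[4:6]))
t=np.round((p-p[0])@T.T,1); d=np.diff(t,axis=0)
for k in range(0,int(n),10): print("["+",".join(f"[0,{u:.1f},{v:.1f},0,0]" for u,v in d[k:k+10])+"]",a0+st*min(k+10,n))
E
python3 -m pendant '[[0,-3.7,4.8,0,0],[0,0,0,-0,0],[0,0,0,22,0],[0,0,0,22,0],[0,0,0,22,0],[0,0,0,0,0]]'
python3 rows.py 97 6 60
```

```text
time: 3.55
tool_pos: [511.0, 125.0, 276.7]
tcp_rot: [-179.8, 0.3, 44.9]
ft_force: [-0.3, -0.7, -0.4]
finger_gap: 0.2
[[0,-7.6,-5.3,0,0],[0,-8.0,-4.4,0,0],[0,-8.5,-3.6,0,0],[0,-8.8,-2.7,0,0],[0,-9.1,-1.7,0,0],[0,-9.1,-0.8,0,0],[0,-9.2,0.2,0,0],[0,-9.2,1.1,0,0],[0,-9.0,2.1,0,0],[0,-8.7,3.0,0,0]] 157.0
[[0,-8.3,3.9,0,0],[0,-7.9,4.8,0,0],[0,-7.3,5.5,0,0],[0,-6.8,6.3,0,0],[0,-6.0,7.0,0,0],[0,-5.3,7.5,0,0],[0,-4.4,8.1,0,0],[0,-3.6,8.5,0,0],[0,-2.7,8.8,0,0],[0,-1.7,9.0,0,0]] 217.0
[[0,-0.8,9.2,0,0],[0,0.2,9.2,0,0],[0,1.1,9.2,0,0],[0,2.1,8.9,0,0],[0,3.0,8.7,0,0],[0,3.9,8.4,0,0],[0,4.8,7.9,0,0],[0,5.5,7.3,0,0],[0,6.3,6.7,0,0],[0,7.0,6.1,0,0]] 277.0
[[0,7.5,5.2,0,0],[0,8.1,4.5,0,0],[0,8.5,3.6,0,0],[0,8.8,2.7,0,0],[0,9.0,1.7,0,0],[0,9.2,0.8,0,0],[0,9.2,-0.2,0,0],[0,9.2,-1.1,0,0],[0,8.9,-2.1,0,0],[0,8.8,-3.0,0,0]] 337.0
[[0,8.3,-3.9,0,0],[0,7.9,-4.8,0,0],[0,7.3,-5.5,0,0],[0,6.8,-6.3,0,0],[0,6.0,-7.0,0,0],[0,5.3,-7.6,0,0],[0,4.4,-8.0,0,0],[0,3.6,-8.5,0,0],[0,2.7,-8.8,0,0],[0,1.7,-9.1,0,0]] 397.0
[[0,0.8,-9.1,0,0],[0,-0.2,-9.3,0,0],[0,-1.1,-9.1,0,0],[0,-2.1,-9.0,0,0],[0,-3.0,-8.7,0,0],[0,-3.9,-8.3,0,0],[0,-4.8,-7.9,0,0],[0,-5.5,-7.3,0,0],[0,-6.3,-6.8,0,0],[0,-7.0,-6.0,0,0]] 457.0
```

```bash
python3 -m pendant '[[0,-7.6,-5.3,0,0],[0,-8.0,-4.4,0,0],[0,-8.5,-3.6,0,0],[0,-8.8,-2.7,0,0],[0,-9.1,-1.7,0,0],[0,-9.1,-0.8,0,0],[0,-9.2,0.2,0,0],[0,-9.2,1.1,0,0],[0,-9.0,2.1,0,0],[0,-8.7,3.0,0,0]]'
python3 - <<'E'
from h import *
for c in ["top","wrist","scene"]:
    im,d=optics.snapshot(c); cv2.imwrite(f"pics/{c}2.png",im)
    print(c,[(np.round(x["at"],0).tolist(),round(x["score"],2)) for x in optics.search_frame(c,"handle")[:2]])
s=r.sense();print(s["tool_pos"],s["ft_force"])
a=cv2.imread("pics/top2.png")[130:300,180:480];b=cv2.imread("pics/wrist2.png")
cv2.imwrite("pics/b2.png",np.vstack([cv2.resize(a,(530,300)),cv2.resize(b,(530,300))]))
E
```

```text
time: 4.55
tool_pos: [442.9, 72.4, 281.1]
tcp_rot: [179.9, -0.2, 44.9]
ft_force: [5.3, 4.5, 0.6]
finger_gap: -0.5
top []
wrist [([431.0, 58.0, 291.0], 0.64)]
scene [([428.0, -299.0, 47.0], 0.64), ([565.0, 61.0, 127.0], 0.47)]
[442.19723928  72.31406158 280.13669778] [ 0.45093778 -0.43179996 -1.25127616]
```

View pics/b2.png

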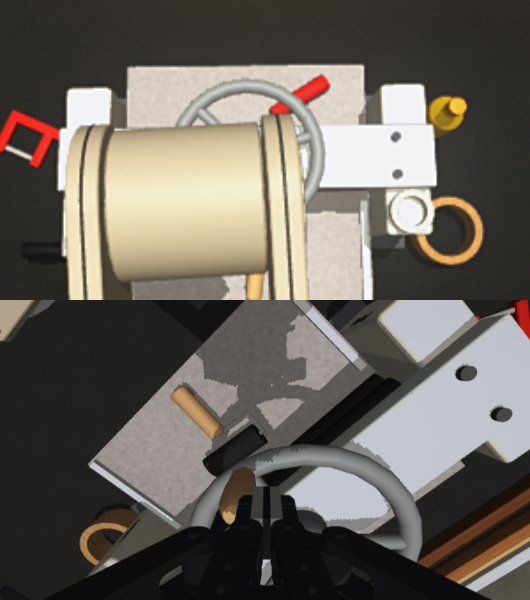

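The handle (lower picture, about (240, 490)) is just ahead of the shut fingers, and the wheel is turning with a push of about 7 N. I'll carry on round.

```bash
python3 -m pendant '[[0,-8.3,3.9,0,0],[0,-7.9,4.8,0,0],[0,-7.3,5.5,0,0],[0,-6.8,6.3,0,0],[0,-6.0,7.0,0,0],[0,-5.3,7.5,0,0],[0,-4.4,8.1,0,0],[0,-3.6,8.5,0,0],[0,-2.7,8.8,0,0],[0,-1.7,9.0,0,0]]'
python3 - <<'E'
from h import *
im,d=optics.snapshot("wrist"); cv2.imwrite("pics/wrist3.png",cv2.resize(im,(480,300)))
print([(np.round(x["at"],0).tolist(),round(x["score"],2)) for x in optics.search_frame("wrist","handle")[:2]])
s=r.sense();print(s["tool_pos"],s["ft_force"],s["joint_pos"])
E
```

```text
time: 5.85
tool_pos: [452.6, -14.4, 280.0]
tcp_rot: [-179.9, 0.0, 45.0]
ft_force: [-3.4, 3.6, 2.0]
finger_gap: -0.3
[([432.0, -154.0, 201.0], 0.66), ([458.0, -30.0, 250.0], 0.46)]
[453.1847286  -15.43168589 279.90489787] [-0.00563551  0.98923902  0.61685448] [-8.42248632e+00 -1.66641609e+01  1.00723574e+02 -1.28819622e-02
  9.60000578e+01 -5.33164926e+01]
```

View pics/wrist3.png

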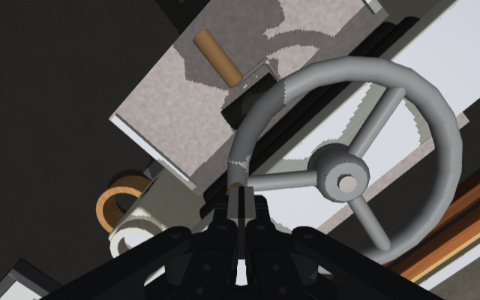

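The handle's foot shows at (237, 187), just in front of the pads at the end of its spoke. Contact is good, so I'll push on in two more sections.

```bash
python3 -m pendant '[[0,-0.8,9.2,0,0],[0,0.2,9.2,0,0],[0,1.1,9.2,0,0],[0,2.1,8.9,0,0],[0,3.0,8.7,0,0],[0,3.9,8.4,0,0],[0,4.8,7.9,0,0],[0,5.5,7.3,0,0],[0,6.3,6.7,0,0],[0,7.0,6.1,0,0]]'
python3 - <<'E'
from h import *
im,d=optics.snapshot("scene"); cv2.imwrite("pics/scene4.png",im)
print([(np.round(x["at"],0).tolist(),round(x["score"],2)) for x in optics.search_frame("scene","handle")[:2]])
s=r.sense();print(s["tool_pos"],s["ft_force"])
E
python3 -m pendant '[[0,7.5,5.2,0,0],[0,8.1,4.5,0,0],[0,8.5,3.6,0,0],[0,8.8,2.7,0,0],[0,9.0,1.7,0,0],[0,9.2,0.8,0,0],[0,9.2,-0.2,0,0],[0,9.2,-1.1,0,0],[0,8.9,-2.1,0,0],[0,8.8,-3.0,0,0]]'
python3 - <<'E'
from h import *
im,d=optics.snapshot("scene"); cv2.imwrite("pics/scene5.png",im)
print([(np.round(x["at"],0).tolist(),round(x["score"],2)) for x in optics.search_frame("scene","handle")[:2]])
s=r.sense();print(s["tool_pos"],s["ft_force"])
a,b=[cv2.imread(f"pics/scene{k}.png")[60:260,200:460] for k in (4,5)]
cv2.imwrite("pics/b5.png",cv2.resize(np.hstack([a,b]),(800,308)))
E
```

```text
time: 6.95
tool_pos: [533.6, -49.6, 279.8]
tcp_rot: [-179.9, 0.1, 44.9]
ft_force: [-4.7, -2.3, 1.2]
finger_gap: -0.1
[([556.0, -45.0, 287.0], 0.55)]
[534.5558007  -49.27187696 279.72232722] [-0.22550958  0.02763587 -0.47095588]
time: 8.05
tool_pos: [603.7, 3.2, 279.8]
tcp_rot: [-180.0, 0.2, 44.9]
ft_force: [-5.3, -4.3, -0.3]
finger_gap: -0.1
[([428.0, -300.0, 45.0], 0.63), ([612.0, 23.0, 289.0], 0.48)]
[604.5041204    4.53159426 279.96131055] [-0.08583056 -0.33471803  0.31600626]
```

View pics/b5.png

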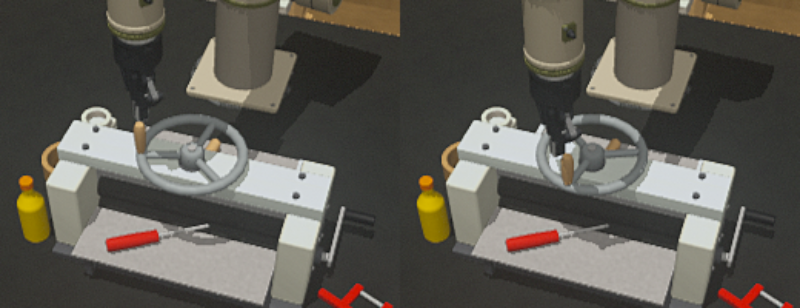

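The handle is just ahead of the fingers in both views: at (140, 137) on the left, and near side, (567, 168), on the right. Continuing.

```bash
python3 -m pendant '[[0,8.3,-3.9,0,0],[0,7.9,-4.8,0,0],[0,7.3,-5.5,0,0],[0,6.8,-6.3,0,0],[0,6.0,-7.0,0,0],[0,5.3,-7.6,0,0],[0,4.4,-8.0,0,0],[0,3.6,-8.5,0,0],[0,2.7,-8.8,0,0],[0,1.7,-9.1,0,0]]'
python3 - <<'E'
from h import *
im,d=optics.snapshot("scene")
print([(np.round(x["at"],0).tolist(),round(x["score"],2)) for x in optics.search_frame("scene","handle")[:2]])
s=r.sense();print(s["tool_pos"],s["ft_force"])
E
python3 -m pendant '[[0,0.8,-9.1,0,0],[0,-0.2,-9.3,0,0],[0,-1.1,-9.1,0,0],[0,-2.1,-9.0,0,0],[0,-3.0,-8.7,0,0],[0,-3.9,-8.3,0,0],[0,-4.8,-7.9,0,0],[0,-5.5,-7.3,0,0],[0,-6.3,-6.8,0,0],[0,-7.0,-6.0,0,0]]'
python3 - <<'E'
from h import *
a=[]
for c in ["scene","wrist"]:
    im,d=optics.snapshot(c); cv2.imwrite(f"pics/{c}6.png",im);np.save(f"{c}6.npy",d); P=cloud(c,d);a.append(cv2.resize(im,(480,300)))
    print([(np.round(x["at"],0).tolist(),round(x["score"],2)) for x in optics.search_frame(c,"handle")[:2]])
s=r.sense();print(s["tool_pos"],s["ft_force"])
cv2.imwrite("pics/b6.png",np.vstack(a))
E
```

```text
time: 9.15
tool_pos: [594.2, 90.7, 280.5]
tcp_rot: [179.9, -0.0, 44.9]
ft_force: [2.5, -3.5, -1.1]
finger_gap: 0.5
[([582.0, 107.0, 285.0], 0.52)]
[593.49167423  91.93148228 280.71022201] [0.52296189 0.08872586 0.57740568]
time: 10.25
tool_pos: [512.7, 126.3, 280.8]
tcp_rot: [-180.0, -0.1, 45.0]
ft_force: [3.0, 2.6, 0.2]
finger_gap: -0.0
[]
[([496.0, 120.0, 298.0], 0.86)]
[512.4535948  125.41371443 280.40631674] [-0.05301843 -0.18246477  0.57350161]
```

View pics/b6.png

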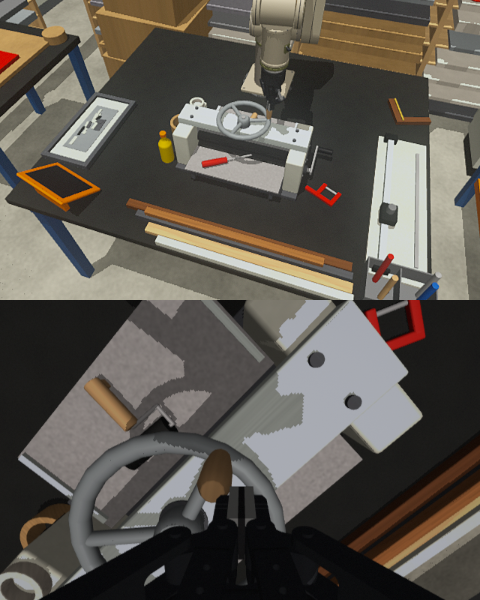

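```bash
cat >> h.py <<'E'
def hand(P,C=(523.5,38.0),axy=None):
    """handle axis by fit of a vertical 20 mm cylinder, axis on 88 mm circle: returns angle"""
    C=np.array(C); q=P[(P[:,2]>262)&(P[:,2]<300)&(abs(np.hypot(*(P[:,:2]-C).T)-88)<14)]
    if axy is not None: q=q[np.hypot(*(q[:,:2]-axy).T)<18]
    t=P[(P[:,2]>303)&(P[:,2]<313)&(abs(np.hypot(*(P[:,:2]-C).T)-88)<14)]
    if axy is not None: t=t[np.hypot(*(t[:,:2]-axy).T)<18]
    f=least_squares(lambda c:np.hypot(*(q[:,:2]-c).T)-10,q[:,:2].mean(0),loss="soft_l1",f_scale=2).x if len(q)>20 else None
    an=lambda p:None if p is None else round(np.degrees(np.arctan2(*(p-C)[::-1])),1)
    tm=t[:,:2].mean(0) if len(t) else None
    return len(q),f,an(f),len(t),tm,an(tm)
E
python3 - <<'E'
from h import *
print("start scene",hand(cloud("scene",np.load("scene0.npy"))))
print("start top",hand(cloud("top",np.load("top0.npy"))))
d=np.load("wrist6.npy"); P=cloud("wrist",d)
print("now wrist",hand(P,axy=np.array([495,120])))
E
```

```text
start scene (75, array([458.88677709,  97.70603556]), np.float64(137.3), 32, array([462.59543017,  98.4184379 ]), np.float64(135.2))
start top (25, array([458.98278829,  99.24861376]), np.float64(136.5), 51, array([459.26235054,  99.28987944]), np.float64(136.3))
now wrist (1062, array([496.67657931, 118.63107023]), np.float64(108.4), 1192, array([496.45601725, 121.27541391]), np.float64(108.0))
```

```bash
python3 rows.py 97 3 10
```

```text
[[0,-3.7,-2.7,0,0],[0,-3.9,-2.6,0,0],[0,-3.9,-2.3,0,0],[0,-4.1,-2.1,0,0],[0,-4.2,-1.9,0,0],[0,-4.3,-1.7,0,0],[0,-4.4,-1.5,0,0],[0,-4.4,-1.2,0,0],[0,-4.5,-1.0,0,0],[0,-4.6,-0.7,0,0]] 127.0
```

The handle is still ahead of the fingers, at (213, 475) in the lower picture. It bears about 108.5°, against a start bearing of about 136°. I'll push 24° more, back off and lift, then compare with the earlier wrist view.

```bash
python3 -m pendant '[[0,-3.7,-2.7,0,0],[0,-3.9,-2.6,0,0],[0,-3.9,-2.3,0,0],[0,-4.1,-2.1,0,0],[0,-4.2,-1.9,0,0],[0,-4.3,-1.7,0,0],[0,-4.4,-1.5,0,0],[0,-4.4,-1.2,0,0],[0,0,0,0,0],[0,0,0,0,0]]'
python3 -m pendant '[[0,12,5,0,0],[0,12,6,0,0],[0,12.6,-0.3,0,0],[0,0,0,-22,0],[0,0,0,-22,0],[0,0,0,-22,0],[0,0,0,0,0],[0,0,0,0,0]]'
python3 - <<'E'
from h import *
s=r.sense();print(s["tool_pos"],s["tcp_rot"])
im,d=optics.snapshot("wrist"); cv2.imwrite("pics/w7.png",im); P=cloud("wrist",d)
print([np.round(x,1) for x in wheel(P,(523,38))]); print(hand(P,axy=np.array([461,100])))
for c in ["scene","top"]:
    im,d=optics.snapshot(c); cv2.imwrite(f"pics/{c}7.png",im);np.save(f"{c}7.npy",d); print(c,hand(cloud(c,d)))
E
```

```text
time: 11.45
tool_pos: [477.6, 113.0, 280.1]
tcp_rot: [-180.0, 0.1, 44.9]
ft_force: [1.2, -0.3, 0.0]
finger_gap: 0.1
time: 12.25
tool_pos: [511.7, 131.9, 346.2]
tcp_rot: [180.0, -0.0, 44.9]
ft_force: [-1.0, 1.1, -1.1]
finger_gap: -0.3
[511.74702676 131.93148438 346.1538925 ] [ 1.79991200e+02 -2.03330247e-03  4.49223508e+01]
[array([523.3,  38.5]), np.int64(8297), np.float64(243.7), array([465. , 106.4, 297.2]), array([465.3, 103.5, 306.2]), np.int64(1252)]
(555, array([465.371439 , 101.9250145]), np.float64(132.3), 563, array([465.26280878, 103.29290008]), np.float64(131.7))
scene (81, array([463.3628224 , 102.33898666]), np.float64(133.1), 32, array([467.70797162, 102.23078058]), np.float64(131.0))
top (0, None, None, 0, None, None)
```

All cameras agree that the handle is about 4.1° short (6.2 mm along the rim). I'll go back in for one nudge.

```bash
python3 -m pendant '[[0,0,0,22,0],[0,0,0,22,0],[0,0,0,22,0],[0,-12.6,0.3,0,0],[0,-12,-6,0,0],[0,-10,-4.2,0,0],[0,-4,-1.1,0,0],[0,-2.2,-0.5,0,0],[0,-2,-0.5,0,0],[0,0,0,0,0]]'
python3 -m pendant '[[0,0,0,0,0],[0,6.2,1.3,0,0],[0,12,5,0,0],[0,12,6,0,0],[0,12.6,-0.3,0,0],[0,0,0,-22,0],[0,0,0,-22,0],[0,0,0,-22,0],[0,0,0,0,0],[0,0,0,0,0]]'
python3 - <<'E'
from h import *
s=r.sense();print(s["tool_pos"],s["tcp_rot"])
im,d=optics.snapshot("wrist"); cv2.imwrite("pics/w8.png",im); P=cloud("wrist",d)
print([np.round(x,1) for x in wheel(P,(523,38))]); print(hand(P,axy=np.array([461,100])))
for c in ["scene"]:
    im,d=optics.snapshot(c); cv2.imwrite(f"pics/{c}8.png",im);np.save(f"{c}8.npy",d); print(c,hand(cloud(c,d)))
a,b=cv2.imread("pics/w1.png"),cv2.imread("pics/w8.png")
cv2.imwrite("pics/b8.png",np.hstack([a[120:330,120:380],b[120:330,120:380]]))
E
```

```text
time: 13.4
tool_pos: [473.1, 110.0, 280.9]
tcp_rot: [180.0, -0.1, 44.9]
ft_force: [2.0, 1.3, 1.9]
finger_gap: 0.2
time: 14.4
tool_pos: [511.9, 132.1, 346.1]
tcp_rot: [180.0, -0.0, 44.9]
ft_force: [0.2, 0.4, -0.9]
finger_gap: 0.0
[511.87478801 132.07931786 346.09779548] [ 1.79994211e+02 -4.36568425e-03  4.49269154e+01]
[array([523.2,  38.5]), np.int64(8222), np.float64(243.7), array([461.4, 103.1, 296.9]), array([461.6, 100.3, 306.1]), np.int64(1280)]
(584, array([461.64056705,  98.5442572 ]), np.float64(135.6), 559, array([461.61570211,  99.90116468]), np.float64(135.0))
scene (82, array([460.30778315,  98.85417388]), np.float64(136.1), 30, array([463.45489705,  99.70692303]), np.float64(134.2))
```

View pics/b8.png

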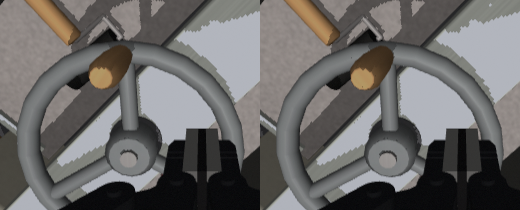

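The start view (left) and the current view (right) nearly match: the handle top is at (100, 77) and at (361, 77), which is (101, 77) in its own half. The numbers still put it about 1° (1.6 mm) short, so I'll give one last small nudge, then come clear.

```bash
python3 -m pendant '[[0,0,0,22,0],[0,0,0,22,0],[0,0,0,22,0],[0,-12.6,0.3,0,0],[0,-12,-6,0,0],[0,-12,-5,0,0],[0,-5,-1.1,0,0],[0,-1.5,-0.3,0,0],[0,-1.3,-0.2,0,0],[0,0,0,0,0]]'
python3 -m pendant '[[0,0,0,0,0],[0,7.8,1.6,0,0],[0,12,5,0,0],[0,12,6,0,0],[0,12.6,-0.3,0,0],[0,0,0,-22,0],[0,0,0,-22,0],[0,0,0,-22,0],[0,0,0,0,0],[0,0,0,0,0]]'
python3 - <<'E'
from h import *
im,d=optics.snapshot("wrist"); cv2.imwrite("pics/w9.png",im); P=cloud("wrist",d)
print([np.round(x,1) for x in wheel(P,(523,38))]); print(hand(P,axy=np.array([461,100])))
E
python3 -m pendant '[[0,30,-30,0,0],[0,35,-35,0,0],[0,35,-35,0,0],[0,35,-35,0,0],[0,35,-35,0,0],[0,35,-35,0,0],[0,35,-35,0,0],[0,0,0,0,0],[0,0,0,0,0]]'
python3 - <<'E'
from h import *
for c in ["scene","top"]:
    im,d=optics.snapshot(c); cv2.imwrite(f"pics/{c}9.png",im);np.save(f"{c}9.npy",d); print(c,hand(cloud(c,d)))
    a=cv2.imread(f"pics/{c}0.png")
    # sub-pixel centroid of the wood-coloured handle, start vs now
    for n,x in (("start",a),("now",im)):
        K=optics.camera_params(c); Rm=Ro.from_euler("xyz",K["orientation"],degrees=True).as_matrix()
        q=(np.array([460.5,99,290])-K["eye"])@Rm; u,v=(K["camera_matrix"]@q)[:2]/q[2]; u,v=int(u),int(v)
        w=x[v-16:v+16,u-16:u+16]; hs=cv2.cvtColor(w,cv2.COLOR_BGR2HSV); m=(hs[...,1]>90)&(hs[...,2]>60)
        m=m*1.0; yy,xx=np.nonzero(m); print(n,len(xx),xx.mean().round(2)+u-16,yy.mean().round(2)+v-16)
        if n=="start": w0=w
        else: cv2.imwrite(f"pics/c_{c}.png",cv2.resize(np.hstack([w0,w]),(480,240),interpolation=0))
cv2.imwrite("pics/b9.png",np.vstack([cv2.imread("pics/c_scene.png"),cv2.imread("pics/c_top.png"),cv2.resize(cv2.imread("pics/scene9.png")[60:260,180:480],(480,110))]))
E
```

```text
time: 15.5
tool_pos: [471.9, 109.2, 280.8]
tcp_rot: [180.0, -0.1, 44.9]
ft_force: [2.1, 2.3, 1.8]
finger_gap: -0.0
time: 16.5
tool_pos: [511.9, 132.1, 346.0]
tcp_rot: [180.0, 0.0, 44.9]
ft_force: [0.7, -0.0, -1.0]
finger_gap: 0.3
[array([523.2,  38.5]), np.int64(8247), np.float64(243.7), array([460.5, 102.1, 296.8]), array([460.5,  99.2, 306.1]), np.int64(1285)]
(582, array([460.64687337,  97.55142458]), np.float64(136.5), 571, array([460.59608443,  98.94234304]), np.float64(135.9))
time: 17.45
tool_pos: [511.1, 472.0, 342.4]
tcp_rot: [-180.0, 0.3, 45.0]
ft_force: [-0.4, -0.3, 0.9]
finger_gap: -0.4
scene (75, array([459.02243395,  97.95148727]), np.float64(137.1), 29, array([462.0426267 ,  98.09380361]), np.float64(135.6))
start 128 354.2 136.95
now 129 354.27 136.75
top (27, array([459.25623239,  99.42533104]), np.float64(136.3), 50, array([459.32430345,  99.32014606]), np.float64(136.3))
start 74 288.97 244.97000000000003
now 75 288.92 244.93
```

View pics/b9.png

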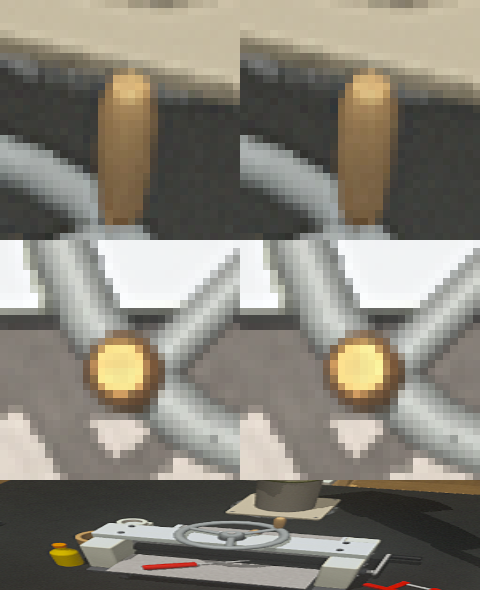

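The handle now matches its start position to a fraction of a pixel in both fixed cameras. The arm is well clear and touching nothing. I'll check quickly that nothing else moved, then hand in.

Run:
```python
from h import *
a,b=cv2.imread("pics/top0.png"),cv2.imread("pics/top9.png")
g=(cv2.absdiff(a,b).max(2)>60).astype(np.uint8); g=cv2.morphologyEx(g,cv2.MORPH_OPEN,np.ones((3,3),np.uint8))
n,_,st,_=cv2.connectedComponentsWithStats(g); print(st[1:].tolist())
s=r.sense(); print(s["time"],s["ft_force"])
print(hand_in())
```

```text
[[0, 168, 66, 73, 3501], [65, 204, 25, 38, 627], [0, 238, 119, 162, 11597], [39, 242, 15, 17, 200], [116, 247, 18, 90, 1018], [92, 267, 24, 52, 689]]
17.55 [ 0.99629251  0.05984596 -0.13527834]
the job is handed in; nothing more can be done
None
```

The hand wheel has been pushed one full turn anticlockwise by its handle, with the fingers shut the whole way. The arm then came clear and I handed the job in at 17.55 s. Most of the turn was one continuous push, with two small nudges of about 4° and 1° at the end.

- **Handle position:** in both fixed cameras the handle is back at its start pixel, to within 0.05 px in the top view and 0.2 px in the scene view. The bearings fitted from depth agree with the start to about 0.4°.
- **Push force:** the wrist force readings at the end of each move stayed at about 7 N or less.
- **Other things:** comparing the first and last top views, everything on the right and middle of the bench, including the press, is unchanged. The only differences are on the left, where the arm now stands. I put them down to the arm and its shadow and did not examine them one by one. The clamp and the crank lie outside those areas and showed no change.
- **Disagreement:** the cameras' absolute wheel-centre estimates differed by up to 6 mm. I therefore judged the end position against each camera's own start picture.

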